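# Lock an instrument cassette in its rack

## Task

Get the instrument cassette ready for transport: first press its ajar lid down until it is shut flush, then push the cassette along the rack until it is fully home against the rear stop, and last press the sprung hold-down lever down until its catch holds it there by itself. Do not disturb the tape roll, the vial and the flat carton beside the rack.

Things in the scene. Friction and masses are not known exactly. Their poses are not given: they have to be found in the camera images.
- rack: Fixed aluminium rack, deck 330 x 190 x 10 mm. Origin on the table; x runs along the lane from the open front (deck edge x = -165 mm) to the rear stop (face x = +75 mm), y left, z up. Two slippery white plastic rails (tops z = 26 mm) stand 130 mm apart from x = +25 to +80 mm and flare outward to their front ends at x = -55 mm. The sprung lever stands over the middle of the lane's rear.
- cassette: Loose steel instrument cassette, 140 (x) x 120 (y) x 36 mm high with lid shut, about 0.5 kg, lying on the deck (10 mm above the table) in the front of the lane. Origin: centre of its underside; x points to its rear wall, which meets the stop. Home, its origin is at rack x = +5 mm. Its front wall (x = -70 mm) is flat, 33 mm high.
- cassette_lid (a joint): Angle of the cassette's perforated flat lid, 140 x 120 x 3 mm, hinged along the cassette's rear top edge (cassette x = +70 mm, z = 33 mm) on a stiff hinge that stays where it is left: 0 = shut flush, positive = front edge raised.
- lid_edge (a point): Middle of the lid's front edge, on its upper face. The point turns with the lid; the lid reaches 140 mm from here to its hinge.
- clamp_lever (a joint): Angle of the hold-down lever: 0 = raised by its spring (43 degrees up), 0.75 = level. It must be pressed to about 0.80 (solid stop 0.82) for the catch to snap in, then rests at about 0.75; let go before that, it springs up. The paddle needs 4 N at first, 10 N at the bottom. Near the bottom the rubber foot under the arm meets the lid.
- lever_paddle (a point): Centre of the upper face of the black paddle (46 x 36 mm) at the lever's front end. It swings down and forward on a circle about lever_hinge: 135 mm from the hinge along the arm and 8 mm above the arm's line. About 178 mm above the table when raised, 88 mm when held down.
- lever_hinge (a point): Hinge axis of the lever, at the rack's rear (rack x = 105 mm, 80 mm above the table); the axis runs along rack y. Behind it, at rack x = 150 mm, stands the sprung catch, a small upright dark steel pawl; leave it alone.
- tape_roll: Beige tape roll, 56 mm wide, 25 mm high, beside the rack on the left, origin under its centre; must stay.
- vial_big: Clear vial with a grey cap, 33 mm wide, 56 mm high, beside the rack on the left, origin under its centre; must stay.
- carton_amp: Flat white and orange carton, 63 x 122 x 24 mm, beside the rack on the right, origin under its centre; must stay.
There are look-alikes about, which are no part of the job. There is more than one size of the cassette; the one meant has the size given above.

How it is judged:
On the way, in this order (a step that is already met when the one before it is completed fails the run):
1. the lid is pressed shut flush while the lever is still up (value of joint cassette_lid below 0.025 rad and value of joint clamp_lever below 0.3 rad), for 0.2 s.
2. the cassette is pushed home against the rear stop, lid shut, lever still up (all of step 1 and x of cassette in the frame of rack above 0.001 m), for 0.2 s.
3. the lever is pressed down past its catch (value of joint clamp_lever above 0.7 rad), for 0.2 s.
At the end, for the whole second after the job is handed in: The lever stays down by its catch (angle above 0.70), the lid is shut (below 0.025 rad), the cassette lies flat (within 0.03 rad) and at rest on the rack within 4 mm of the rear stop (value of joint clamp_lever above 0.7 rad and value of joint cassette_lid below 0.025 rad and x of cassette in the frame of rack above 0.001 m and angle between cassette's own z axis and vertical below 0.03 rad and linear speed of cassette below 0.01 m/s); the robot touches nothing.
It fails at once if the tape roll, the vial or the flat carton is moved more than 30 mm, or the vial is knocked over (distance of any of tape_roll, vial_big, carton_amp from where it was at the start of the episode above 0.03 m or angle between vial_big's own z axis and vertical above 0.6 rad).
It also fails if it takes over 58 s, if anything falls off the work surface, if the arm or the gripper's body presses on something with over 40 N, if the wrist force passes 120 N, or if a joint passes its speed limit or range.

## Robot

A 7-joint arm with a two-finger parallel gripper is mounted at the origin on a cart in front of the work surface, level with it; the furniture and walls round the work are solid. World frame = base frame: x ahead of the robot, y to its left, z up, the work surface at z = 0. Lengths are in m, angles in rad, forces in N, time in s.
With the tool pointing down it reaches from about 0.4 to 0.85 m from the base axis. Payload 10.4 kg.
Tool frame: the origin (TCP) lies midway between the tips of the shut fingers; the grasp point (between the pads) lies 19 mm behind it; z points along the fingers, y is the direction in which the jaws open and shut (so a half turn about z gives the same grasp; the last joint's range is limited). The gripper opens to 85 mm and grips with 20 to 120 N. Pads are 22 mm wide; open, the fingers measure 114 mm over their backs; the gripper's body (76 mm by 85 mm) begins 54 mm behind the grasp point. The pads swing forward as they close: fully open they stand 13 mm farther back than shut.
Start: joints at [1.242, 0.332, -0.065, 1.46, 0.022, 1.35, -0.088], TCP at [0.188, -0.596, 0.231] pointing down, gripper open.
Joint ranges: [-2.6, 2.6], [-0.5, 2.12], [-1.47, 1.34], [0.16, 2.42], [-1.27, 4.41], [0.06, 2.06], [-2.6, 2.6]. Speed limits (rad/s): [2.22, 2.22, 2.79, 2.79, 3.14, 3.14, 3.14].

## Interface

Orientations are given as a unit quaternion [x, y, z, w].
In Python, from workcell import manip, camera, camera_info, workorder, nets gives the robot as it stands.
- The arm moves only by the tool apply_moves, never from a script. Its argument "commands" is a list of rows, each a list of 5 numbers: the shift along the tool's x, y, z in m, then the turn about the tool's z in degrees, then the gripper command: -1 is fully open, 1 is shut, values between are in proportion. A call has 1 to 5 rows; each row shifts and turns the pose as measured when the row begins, along the tool's axes as they then stand; what a row does not reach is not made up. A row lasts 1/12 s, in which the tool goes at most 41.7 mm and 7.16 degrees, less where a joint would pass 70% of its speed; a pose out of reach is approached as far as the arm can. A call is refused whole if a number of a shift passes 0.0417 or a number of a turn 7.16, either way. A call with a gripper value outside its range is refused whole. The fingers move at their own pace and stop on an object; "squeeze" is the grip in N (left out, the last holds). Time passes only in rows, so rows that do not move let the fingers close. It gives the time, the measured TCP pose, the force and the opening at its end, in the units of the state.
- manip.get_obs(): the state, without advancing time (a new reading comes with each control period).
- camera(name): name is "side" or "top" or "wrist"; returns (picture, depth): 400x640x3 uint8, red, green, blue; 400x640 float32, m along the optical axis (not along the pixel's ray), 0 where there is no reading.
- camera_info(name): a dict with "camera_matrix" (3x3 intrinsics, pixels), "xyz" and "rotation" of the camera in the world; the wrist camera has in their place "T_tool_cam" (4x4, takes a point from camera to tool coordinates, whose origin is the TCP and whose axes are the flange's). Camera axes: x right, y down, z forward; pixel columns grow to the right and rows downward; lengths in m; the calibration is good to about 2 mm. A picture is of the moment at which its call begins: read the wrist's pose just before it. camera_info takes no time and is no camera call.
- workorder.hand_in(): hands the job in, once; it reports no verdict.
Trained networks look in the newest picture that a camera, given by its name, has taken for a name from the list of things; names that differ only in an ending like _2 or _b are one class to them, and where a whole thing is asked for, a point or a joint stands for the part that bears it (a point fixed in the world has none). Each returns a list of dicts, best first, with "conf" (0 to 1); they miss things now and then, are a little off and sometimes report something else, mostly with a low value. They report only what shows in the picture. A call takes as long as a camera call. They do not tell look-alikes from the thing itself.
- nets.look_for(camera, thing): "rect" ([left, top, width, height] in pixels, round what is visible of it).
- nets.place_of(camera, thing): "xy" ([column, row] in pixels: a listed point, or the origin of a listed thing).
The state is a dict: "clock": time; "joint_pos": joint angles; "joint_velocities": joint speeds; "tau": joint torques, N m; "position": TCP position; "ee_rot": TCP orientation; "ft_force": force on the tool from outside, world axes, zero at the start; "torque": the same for the moment, N m; "grip_width": opening from 0.0 (shut) to 1.0 (fully open).
Only numpy, scipy, OpenCV 4.12 (cv2) and the standard library are available. Lean on these libraries where they do the work, as an engineer would, in place of code of your own. Each camera call takes 0.05 s, during which the arm holds its last target. There are 200 camera calls.

## Working session

There is one attempt and no reset: what is moved stays moved. The work goes in short steps, Python scripts to look and compute and a tool call to move; the robot and the scene stay as the last step left them, time stands still between calls to the robot, and variables do not carry over. Pictures are saved under pics/ and viewed, about 8 in all and at most 12, crops included, and the job is handed in when it is done.

Besides the shell and the picture viewer there is one more tool, called after "Request:" by a JSON object that holds its "name" and its "arguments", one argument or row to a line. apply_moves: Moves the arm, as the interface text tells. Its arguments: {"type":"object","properties":{"commands":{"type":"array","items":{"type":"array","items":{"type":"number"}}},"squeeze":{"type":"number"}},"required":["commands"]}

```bash
mkdir -p pics
cat > h.py <<'E'
import numpy as np,cv2
from scipy.spatial.transform import Rotation as R
from workcell import manip,camera,camera_info,workorder,nets
def T(cam,obs=None):
    i=camera_info(cam);K=np.array(i["camera_matrix"]);M=np.eye(4)
    if cam=="wrist":
        M[:3,:3]=R.from_quat(obs["ee_rot"]).as_matrix();M[:3,3]=obs["position"];M=M@np.array(i["T_tool_cam"])
    else:
        r=np.array(i["rotation"]);M[:3,:3]=r if r.shape==(3,3) else R.from_quat(r).as_matrix();M[:3,3]=i["xyz"]
    return K,M
def cloud(cam,d,obs=None):
    K,M=T(cam,obs);v,u=np.mgrid[:d.shape[0],:d.shape[1]]
    p=np.stack([(u-K[0,2])/K[0,0]*d,(v-K[1,2])/K[1,1]*d,d],-1)
    p=p@M[:3,:3].T+M[:3,3];p[d==0]=np.nan;return p
def onz(cam,uv,z,obs=None):
    K,M=T(cam,obs);r=M[:3,:3]@np.array([(uv[0]-K[0,2])/K[0,0],(uv[1]-K[1,2])/K[1,1],1]);return M[:3,3]+r*(z-M[2,3])/r[2]
def save(n,im): cv2.imwrite("pics/"+n,im[...,::-1])
E
python3 - <<'E'
from h import *
o=manip.get_obs();print({k:np.round(v,3) for k,v in o.items()})
for c in ("top","side"):
    im,d=camera(c);save(c+"0.png",im);P=cloud(c,d);np.save(c+"P.npy",P)
    print(c,camera_info(c))
    for t in ("rack","cassette","lid_edge","lever_paddle","lever_hinge","tape_roll","vial_big","carton_amp"):
        for r in nets.place_of(c,t)[:3]:
            u,v=map(int,r["xy"]);print(t,np.round(r["xy"],1),round(r["conf"],2),np.round(P[min(v,399),min(u,639)],3))
E
```

```text
{'clock': np.float64(0.0), 'joint_pos': array([ 1.242,  0.333, -0.065,  1.461,  0.022,  1.35 , -0.088]), 'joint_velocities': array([-0.001, -0.   ,  0.001, -0.002,  0.002, -0.001,  0.001]), 'tau': array([ 1.0000e-03, -6.2544e+01,  5.0000e-02, -3.9160e+01,  1.6000e-02,
        1.0000e-02, -0.0000e+00]), 'position': array([ 0.188, -0.596,  0.231]), 'ee_rot': array([ 0.988,  0.152, -0.   , -0.001]), 'ft_force': array([ 0.168, -0.431, -0.576]), 'torque': array([ 0.03 ,  0.043, -0.006]), 'grip_width': np.float64(1.0)}
top {'camera_matrix': array([[372.99725076,   0.        , 322.43758848],
       [  0.        , 372.99725076, 202.3115977 ],
       [  0.        ,   0.        ,   1.        ]]), 'xyz': array([ 0.4667393 , -0.0306219 ,  1.04190094]), 'rotation': array([-0.69749448,  0.71418221, -0.0311807 ,  0.04972907])}
rack [307.1 204. ] 0.97 [0.578 0.036 0.046]
cassette [309.9 228.8] 0.73 [0.512 0.03  0.068]
cassette [419.2 239.5] 0.69 [ 0.478 -0.263  0.028]
lid_edge [439.8 242.6] 0.92 [ 0.469 -0.322  0.003]
lever_paddle [297.8 188.7] 0.88 [0.602 0.05  0.174]
lever_hinge [296.1 159.3] 0.72
[... 221 characters left out ...]
.08804737, 205.34179949],
       [  0.        ,   0.        ,   1.        ]]), 'xyz': array([0.60395329, 0.73136937, 0.69516923]), 'rotation': array([ 0.00685327,  0.89841462, -0.43904586, -0.00655228])}
rack [319.9 257.8] 0.66 [0.583 0.048 0.011]
cassette [348.5 250.4] 0.91 [0.521 0.081 0.064]
cassette [355.  182.4] 0.72 [ 0.475 -0.236  0.025]
lid_edge [352.2 169.2] 0.88 [ 0.477 -0.306  0.024]
lid_edge [379.3 229.4] 0.72 [ 0.429 -0.052  0.008]
lever_paddle [310.4 199.6] 0.8 [0.604 0.042 0.175]
lever_hinge [268.4 237.4] 0.65 [0.694 0.072 0.096]
tape_roll [351.6 308.4] 0.67 [0.523 0.207 0.025]
vial_big [321.3 303.2] 0.62 [0.582 0.191 0.022]
carton_amp [319.5 218.1] 0.88 [ 0.581 -0.081  0.021]
```

Run:
```python
import cv2,numpy as np
a=cv2.imread("pics/top0.png")[110:310,200:480];b=cv2.imread("pics/side0.png")[130:330,200:480]
cv2.imwrite("pics/ab.png",np.vstack([cv2.resize(a,None,fx=1.5,fy=1.5,interpolation=2),cv2.resize(b,None,fx=1.5,fy=1.5,interpolation=2)])) 
cv2.imwrite("pics/a.png",cv2.resize(a,None,fx=2.8,fy=2.8,interpolation=2));cv2.imwrite("pics/b.png",cv2.resize(b,None,fx=2.8,fy=2.8,interpolation=2))
```

```text
(no output)
```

View pics/a.png

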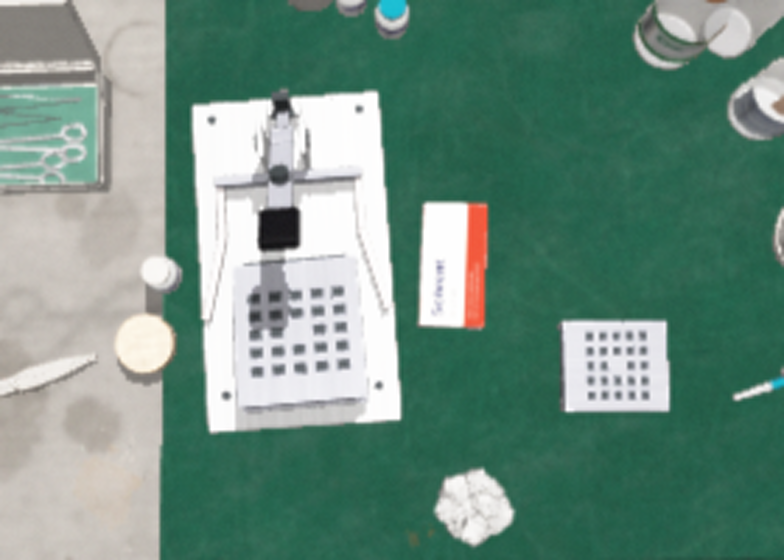

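View pics/b.png

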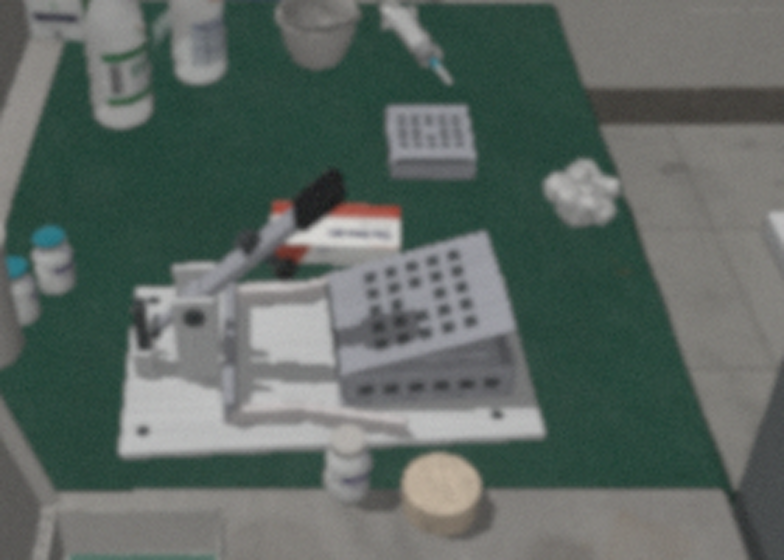

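Cassette candidates in the top crop: the one on the rack at (300,333) has an ajar lid and is about 140 x 120. The one at (615,365) is smaller, shut and on the mat, so it is a look-alike. The rack cassette is the one meant. The crops also show the vial at (160,272), the tape at (145,345) and the carton at (455,265). Next I'll measure the rack, cassette and lid.

Run:
```python
from h import *
C=[onz("top",(200+u/2.8,110+v/2.8),0.01)[:2] for u,v in((192,105),(378,92),(400,420),(210,432))]
C=np.array(C);print("rack corners",C.round(3),[np.linalg.norm(C[i]-C[i-1]).round(3) for i in range(4)],"centre",C.mean(0).round(4))
ax=(C[0]+C[1]-C[2]-C[3]);yaw=np.arctan2(ax[1],ax[0]);print("rack yaw",np.degrees(yaw))
c,s=np.cos(yaw),np.sin(yaw);o=C.mean(0)
for cam in("top","side"):
    P=np.load(cam+"P.npy").reshape(-1,3);P=P[~np.isnan(P[:,0])]
    q=np.c_[(P[:,:2]-o)@np.array([[c,-s],[s,c]]),P[:,2]]
    # deck outline
    m=(q[:,2]>.035)&(q[:,2]<.13)&(q[:,0]>-.19)&(q[:,0]<.03)&(abs(q[:,1])<.085)
    L=q[m];print(cam,len(L),"x",np.percentile(L[:,0],[.5,2,98,99.5]).round(3),"y",np.percentile(L[:,1],[.5,2,98,99.5]).round(3))
    A=np.c_[L[:,:2],np.ones(len(L))];w,*_=np.linalg.lstsq(A,L[:,2],rcond=None)
    for _ in range(5):
        r=L[:,2]-A@w;k=abs(r)<.006;w,*_=np.linalg.lstsq(A[k],L[k,2],rcond=None)
    print("plane",w.round(3),k.mean(),"z max",np.percentile(L[k,2],[1,99]).round(3),"lid ang",np.arctan(np.hypot(*w[:2])),"dir deg",np.degrees(np.arctan2(-w[1],-w[0])))
    xy=L[k][:,:2].astype(np.float32);(r:=cv2.minAreaRect(xy));print("rect",r)
    m=(q[:,2]>.1)&(abs(q[:,1])<.04)&(q[:,0]>-.05)&(q[:,0]<.12);print("lever pts mean y",np.median(q[m],0).round(3), q[m].min(0).round(3),q[m].max(0).round(3))
print("TCP yaw", R.from_quat(manip.get_obs()["ee_rot"]).as_matrix().round(3))
```

```text
rack corners [[ 0.747  0.145]
 [ 0.754 -0.044]
 [ 0.426 -0.057]
 [ 0.418  0.129]] [np.float64(0.329), np.float64(0.189), np.float64(0.329), np.float64(0.186)] centre [0.5862 0.0432]
rack yaw 2.512024309789074
top 2411 x [-0.144 -0.142 -0.006 -0.003] y [-0.062 -0.06   0.056  0.058]
plane [-0.29  -0.007  0.044] 0.9697221070095396 z max [0.044 0.085] lid ang 0.28272615233138804 dir deg 1.3007212133537955
rect ((-0.07062461227178574, -0.001692250370979309), (0.13692383468151093, 0.12003709375858307), 1.2721537351608276)
lever pts mean y [0.022 0.    0.168] [-0.012 -0.02   0.1  ] [0.11  0.019 0.194]
side 2572 x [-0.141 -0.136 -0.003 -0.   ] y [-0.061 -0.058  0.06   0.061]
plane [-0.289 -0.008  0.045] 0.9016329704510109 z max [0.045 0.084] lid ang 0.2812329900391866 dir deg 1.5018246587956265
rect ((-0.06849779188632965, -0.0012480393052101135), (0.13727548718452454, 0.12500841915607452), 1.6920173168182373)
lever pts mean y [0.035 0.01  0.146] [-0.01  -0.014  0.1  ] [0.095 0.022 0.193]
TCP yaw [[ 0.954  0.301  0.   ]
 [ 0.301 -0.954 -0.   ]
 [ 0.     0.    -1.   ]]
```

Request:
{"name": "apply_moves", "arguments": {
  "commands": [
    [0,0,0,5,1],
    [0,0,0,5,1],
    [0,0,0,5,1],
    [0,0,0,0,1],
    [0.015,-0.031,0,0,1]
  ],
  "squeeze": 60
}}

```text
clock: 1.32
position: [0.198, -0.5679, 0.2303]
ee_rot: [1.0, 0.014, -0.001, 0.001]
ft_force: [-0.1, 0.4, -0.4]
grip_width: 0.301
```

```bash
cat > st.py <<'E'
from h import *
import sys
o=manip.get_obs();p=np.array(o["position"]);M=R.from_quat(o["ee_rot"]).as_matrix()
c,s=np.cos(np.radians(2.5)),np.sin(np.radians(2.5));O=np.array([.5862,.0432])
q=np.array([[c,s],[-s,c]])@(p[:2]-O)
print("t",round(o["clock"],2),"p",p.round(4),"rack",q.round(4),"yaw",round(np.degrees(np.arctan2(M[1,0],M[0,0])),2),"zz",M[:,2].round(3),"F",np.round(o["ft_force"],1),"w",round(o["grip_width"],2))
if len(sys.argv)>1:
    tgt=np.array(eval(sys.argv[1]));w=np.array([[c,-s],[s,c]])@tgt[:2]+O
    print("tool shift",(M.T@(np.r_[w,tgt[2]]-p)).round(4))
E
python3 st.py "[-.128,-.002,.231]"; python3 -c "
from h import *
print(np.round(camera_info('wrist')['T_tool_cam'],3))"
```

```text
t 1.32 p [ 0.198  -0.5679  0.2303] rack [-0.4144 -0.5936] yaw 1.65 zz [-0.002 -0.001 -1.   ] F [-0.1  0.4 -0.4] w 0.3
tool shift [ 0.2776 -0.5958 -0.0019]
[[ 0.001 -0.945 -0.329  0.085]
 [ 1.     0.001  0.     0.   ]
 [-0.    -0.329  0.945 -0.143]
 [ 0.     0.     0.     1.   ]]
```

Request:
{"name": "apply_moves", "arguments": {
  "commands": [
    [0.011,-0.023,0,-7,1],
    [0.0135,-0.021,0,-7,1],
    [0.016,-0.02,0,-7,1],
    [0.018,-0.018,0,-7,1],
    [0.02,-0.015,0,-7,1]
  ]
}}

```text
clock: 1.73
position: [0.2491, -0.446, 0.2294]
ee_rot: [0.946, 0.323, -0.002, 0.0]
ft_force: [-0.7, -0.1, 0.4]
grip_width: 0.004
```

Request:
{"name": "apply_moves", "arguments": {
  "commands": [
    [0.023,-0.01,0,-7,1],
    [0.024,-0.008,0,-7,1],
    [0.025,-0.005,0,-7,1],
    [0.025,0,0,-7,1],
    [0.025,0.002,0,-7,1]
  ]
}}

```text
clock: 2.15
position: [0.3101, -0.3293, 0.2298]
ee_rot: [0.801, 0.598, -0.003, 0.001]
ft_force: [-0.5, 0.1, 0.1]
grip_width: 0.001
```

```bash
python3 st.py "[-.128,-.002,.231]"; python3 -c "
from h import *
print(np.round(manip.get_obs()['joint_pos'],2))"
```

```text
t 2.15 p [ 0.3101 -0.3293  0.2298] rack [-0.2921 -0.3601] yaw 73.48 zz [-0.003 -0.004 -1.   ] F [-0.5  0.1  0.1] w 0.0
tool shift [ 0.3921  0.0384 -0.0032]
[ 1.03 -0.03 -0.31  1.88 -0.01  1.29  0.43]
```

Request:
{"name": "apply_moves", "arguments": {
  "commands": [
    [0.0245,0.0024,0,-7,1],
    [0.024,0.005,0,-7,1],
    [0.023,0.008,0,-7,1],
    [0.022,0.011,0,-7,1],
    [0.0205,0.0135,0,-7,1]
  ]
}}

```text
clock: 2.57
position: [0.3571, -0.2093, 0.23]
ee_rot: [0.579, 0.816, -0.004, 0.001]
ft_force: [0.1, -0.3, -0.2]
grip_width: -0.001
```

Request:
{"name": "apply_moves", "arguments": {
  "commands": [
    [0.019,0.016,0,-7,1],
    [0.017,0.018,0,-7,1],
    [0.0145,0.02,0,-7,1],
    [0.012,0.0215,0,-7,1],
    [0.009,0.023,0,-7,1]
  ]
}}

```text
clock: 2.98
position: [0.4016, -0.0874, 0.2301]
ee_rot: [0.3, 0.954, -0.005, 0.001]
ft_force: [-0.0, -0.2, -0.2]
grip_width: -0.004
```

Request:
{"name": "apply_moves", "arguments": {
  "commands": [
    [0.006,0.024,0,-7,1],
    [0.0035,0.0245,0,-7,1],
    [0,0.0245,0,-7,1],
    [-0.0025,0.0245,0,-7,1],
    [-0.0055,0.024,0,-7,1]
  ]
}}

```text
clock: 3.4
position: [0.445, 0.0347, 0.2301]
ee_rot: [-0.008, 1.0, -0.007, 0.001]
ft_force: [0.2, -0.5, 1.3]
grip_width: 0.004
```

```bash
python3 st.py "[-.128,-.002,.12]"; python3 -c "
from h import *
print(np.round(manip.get_obs()['joint_pos'],2))"
```

```text
t 3.4 p [0.445  0.0347 0.2301] rack [-0.1414 -0.0023] yaw -179.08 zz [ 0.003 -0.014 -1.   ] F [ 0.2 -0.5  1.3] w 0.0
tool shift [-0.0131  0.0022  0.1101]
[ 0.55 -0.04 -0.72  1.88 -0.01  1.29  1.43]
```

Request:
{"name": "apply_moves", "arguments": {
  "commands": [
    [-0.013,0.002,0.02,-1.6,1],
    [0,0,0.03,0,1],
    [0,0,0.03,0,1],
    [0,0,0.025,0,1],
    [0,0,0,0,1]
  ]
}}

```text
clock: 3.82
position: [0.4625, 0.0437, 0.1246]
ee_rot: [-0.041, 0.999, -0.006, 0.006]
ft_force: [-0.6, -0.3, -0.4]
grip_width: 0.001
```

```bash
python3 st.py "[-.128,-.002,.046]"
```

```text
t 3.82 p [0.4625 0.0437 0.1246] rack [-0.1235  0.0059] yaw -175.32 zz [ 0.012 -0.012 -1.   ] F [-0.6 -0.3 -0.4] w 0.0
tool shift [ 0.0057 -0.0067  0.0786]
```

Request:
{"name": "apply_moves", "arguments": {
  "commands": [
    [0.006,-0.007,0,2,1],
    [0,0,0.02,0,1],
    [0,0,0.01,0,1],
    [0,0,0.005,0,1],
    [0,0,0.005,0,1]
  ]
}}

```text
clock: 4.23
position: [0.4595, 0.0338, 0.0892]
ee_rot: [-0.022, 1.0, -0.007, 0.009]
ft_force: [-0.7, 0.5, 0.9]
grip_width: 0.0
```

```bash
python3 st.py "[-.126,-.002,.046]"
```

```text
t 4.23 p [0.4595 0.0338 0.0892] rack [-0.127  -0.0039] yaw -177.42 zz [ 0.018 -0.013 -1.   ] F [-0.7  0.5  0.9] w 0.0
tool shift [-0.0002  0.0025  0.0432]
```

Request:
{"name": "apply_moves", "arguments": {
  "commands": [
    [0,0.001,0.008,0,1],
    [0,0,0.008,0,1],
    [0,0,0.008,0,1]
  ]
}}

```text
clock: 4.48
position: [0.4619, 0.034, 0.0664]
ee_rot: [-0.022, 1.0, -0.007, 0.011]
ft_force: [-1.1, 0.1, 1.9]
grip_width: 0.002
```

Request:
{"name": "apply_moves", "arguments": {
  "commands": [
    [0,0,0.006,0,1],
    [0,0,0.006,0,1]
  ]
}}

```text
clock: 4.65
position: [0.4622, 0.0339, 0.053]
ee_rot: [-0.022, 1.0, -0.007, 0.011]
ft_force: [-0.5, -0.3, 0.2]
grip_width: -0.003
```

```bash
python3 st.py "[-.126,-.002,.046]"
```

```text
t 4.65 p [0.4622 0.0339 0.053 ] rack [-0.1243 -0.0039] yaw -177.48 zz [ 0.023 -0.014 -1.   ] F [-0.5 -0.3  0.2] w -0.0
tool shift [0.0019 0.002  0.007 ]
```

Request:
{"name": "apply_moves", "arguments": {
  "commands": [
    [0,0,0.004,0,1],
    [0,0,0.004,0,1],
    [0,0,0.002,0,1]
  ]
}}

```text
clock: 4.9
position: [0.4623, 0.034, 0.0444]
ee_rot: [-0.022, 1.0, -0.009, 0.01]
ft_force: [-28.8, -3.6, 69.1]
grip_width: -0.001
```

Request:
{"name": "apply_moves", "arguments": {
  "commands": [
    [0,0,0.003,0,1],
    [0,0,0.003,0,1]
  ]
}}

```text
clock: 5.07
position: [0.4623, 0.034, 0.0445]
ee_rot: [-0.022, 1.0, -0.012, 0.008]
ft_force: [-29.4, -2.1, 63.9]
grip_width: -0.002
```

```bash
python3 st.py "[-.126,-.002,.046]"
python3 - <<'E'
from h import *
im,d=camera("side");save("s1.png",cv2.resize(im[180:330,230:450],None,fx=3,fy=3,interpolation=2))
E
```

```text
t 5.07 p [0.4623 0.034  0.0445] rack [-0.1242 -0.0038] yaw -177.47 zz [ 0.017 -0.023 -1.   ] F [-29.4  -2.1  63.9] w -0.0
tool shift [ 0.0018  0.0018 -0.0016]
```

View pics/s1.png

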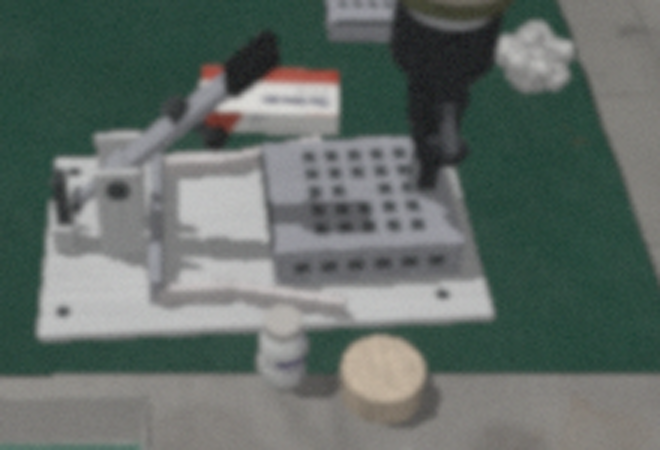

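The lid looks flush: the side view shows it level at crop (350,190), and it is solid under 64 N. Next I'll back off, half open the fingers and go down in front of the front wall.

Request:
{"name": "apply_moves", "arguments": {
  "commands": [
    [0,0,-0.02,0,1],
    [0,0,-0.03,0,0],
    [0.02,0,-0.01,0,0],
    [0.02,0,0,0,0],
    [0,0,0,0,0]
  ]
}}

```text
clock: 5.53
position: [0.4219, 0.035, 0.108]
ee_rot: [-0.023, 1.0, -0.012, 0.009]
ft_force: [0.6, 0.4, -0.2]
grip_width: 0.504
```

```bash
python3 st.py "[-.178,-.002,.022]"
python3 - <<'E'
from h import *
im,d=camera("side");P=cloud("side",d).reshape(-1,3);P=P[~np.isnan(P[:,0])]
c,s=np.cos(np.radians(2.5)),np.sin(np.radians(2.5));q=np.c_[(P[:,:2]-[.5862,.0432])@np.array([[c,-s],[s,c]]),P[:,2]]
m=(q[:,2]>.03)&(q[:,2]<.07)&(q[:,0]>-.15)&(q[:,0]<.0)&(abs(q[:,1])<.058);L=q[m]
w=np.linalg.lstsq(np.c_[L[:,:2],np.ones(len(L))],L[:,2],rcond=None)[0];print(w.round(3),len(L),np.percentile(L,[1,99],axis=0).round(3))
for x in(-.14,-.1,-.06,-.02):print(x,np.median(L[abs(L[:,0]-x)<.015,2]).round(4))
print(cv2.minAreaRect(L[L[:,2]>.04][:,:2].astype(np.float32)))
E
```

```text
t 5.53 p [0.4219 0.035  0.108 ] rack [-0.1645 -0.001 ] yaw -177.35 zz [ 0.019 -0.023 -1.   ] F [ 0.6  0.4 -0.2] w 0.5
tool shift [0.0151 0.0011 0.0857]
[ 0.006 -0.02   0.046] 2275 [[-0.142 -0.056  0.033]
 [-0.002  0.058  0.049]]
-0.14 0.0455
-0.1 0.0457
-0.06 0.0458
-0.02 0.0457
((-0.07198243588209152, 9.520351886749268e-05), (0.14351609349250793, 0.1159348264336586), 0.12902618944644928)
```

Request:
{"name": "apply_moves", "arguments": {
  "commands": [
    [0.015,0.001,0,0,0],
    [0,0,0.025,0,0],
    [0,0,0.025,0,0],
    [0,0,0.025,0,0],
    [0,0,0,0,0]
  ]
}}

```text
clock: 6.0
position: [0.4148, 0.033, 0.0325]
ee_rot: [-0.022, 1.0, -0.013, 0.015]
ft_force: [-1.2, -0.8, -0.9]
grip_width: 0.497
```

```bash
python3 st.py "[-.153,-.002,.022]"
```

```text
t 6.0 p [0.4148 0.033  0.0325] rack [-0.1717 -0.0027] yaw -177.41 zz [ 0.031 -0.024 -0.999] F [-1.2 -0.8 -0.9] w 0.5
tool shift [-0.0183  0.001   0.011 ]
```

Request:
{"name": "apply_moves", "arguments": {
  "commands": [
    [0.001,0.001,0.01,0,0],
    [-0.008,0,0,0,0],
    [-0.008,0,0,0,0],
    [-0.006,0,0,0,0],
    [-0.006,0,0,0,0]
  ]
}}

```text
clock: 6.42
position: [0.4448, 0.0358, 0.0244]
ee_rot: [-0.023, 1.0, -0.012, 0.013]
ft_force: [-1.4, -0.0, -1.1]
grip_width: 0.501
```

Request:
{"name": "apply_moves", "arguments": {
  "commands": [
    [-0.008,0,0,0,0],
    [-0.008,0,0,0,0],
    [-0.008,0,0,0,0],
    [-0.008,0,0,0,0]
  ]
}}

```text
clock: 6.75
position: [0.4806, 0.037, 0.0266]
ee_rot: [-0.022, 1.0, -0.012, 0.013]
ft_force: [-2.3, -1.1, -2.1]
grip_width: 0.498
```

```bash
python3 st.py "[-.076,-.002,.022]"
```

```text
t 6.75 p [0.4806 0.037  0.0266] rack [-0.1058 -0.0016] yaw -177.42 zz [ 0.027 -0.023 -0.999] F [-2.3 -1.1 -2.1] w 0.5
tool shift [-0.0297 -0.0003  0.0054]
```

Request:
{"name": "apply_moves", "arguments": {
  "commands": [
    [-0.006,0,0.001,0,0],
    [-0.006,0,0.001,0,0],
    [-0.006,0,0.001,0,0]
  ]
}}

```text
clock: 7.0
position: [0.5006, 0.0377, 0.0245]
ee_rot: [-0.022, 1.0, -0.012, 0.012]
ft_force: [-6.8, -0.6, 5.6]
grip_width: 0.5
```

```bash
python3 st.py "[-.076,-.002,.022]"
python3 - <<'E'
from h import *
im,d=camera("side");save("s2.png",cv2.resize(im[160:310,230:450],None,fx=3,fy=3,interpolation=2))
E
```

```text
t 7.0 p [0.5006 0.0377 0.0245] rack [-0.0858 -0.0017] yaw -177.45 zz [ 0.025 -0.024 -0.999] F [-6.8 -0.6  5.6] w 0.5
tool shift [-0.0097 -0.0002  0.0028]
```

View pics/s2.png

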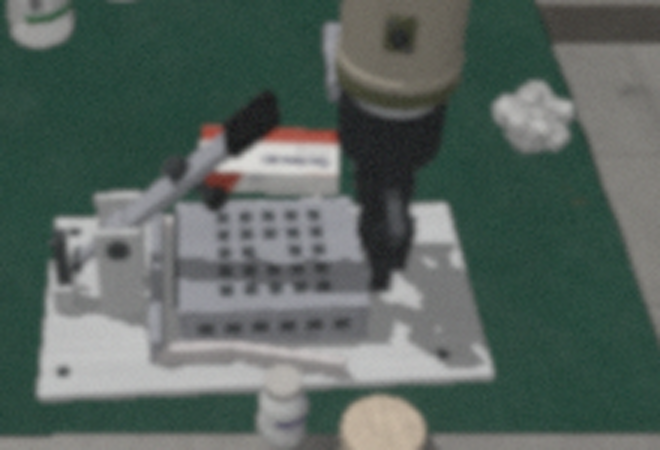

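The cassette lies square in the lane, about 8 mm short of the stop (crop x≈170). The gripper at (390,130) is well clear of the paddle at (255,120). I'll keep pushing.

Request:
{"name": "apply_moves", "arguments": {
  "commands": [
    [-0.004,0,0,0,0],
    [-0.004,0,0,0,0],
    [-0.003,0,0,0,0]
  ]
}}

```text
clock: 7.3
position: [0.5127, 0.0383, 0.0244]
ee_rot: [-0.022, 1.0, -0.012, 0.011]
ft_force: [-24.9, -0.7, 18.7]
grip_width: 0.498
```

Request:
{"name": "apply_moves", "arguments": {
  "commands": [
    [-0.003,0,0,0,0],
    [-0.003,0,0,0,0]
  ]
}}

```text
clock: 7.47
position: [0.5124, 0.0383, 0.0232]
ee_rot: [-0.022, 1.0, -0.014, 0.004]
ft_force: [-18.7, -1.3, 14.0]
grip_width: 0.5
```

```bash
python3 st.py "[-.076,-.002,.022]"
```

```text
t 7.47 p [0.5124 0.0383 0.0232] rack [-0.0739 -0.0017] yaw -177.45 zz [ 0.009 -0.027 -1.   ] F [-18.7  -1.3  14. ] w 0.5
tool shift [ 0.0021 -0.0003  0.0012]
```

Request:
{"name": "apply_moves", "arguments": {
  "commands": [
    [-0.002,0,0,0,0],
    [-0.002,0,0,0,0],
    [0.015,0,0,0,0],
    [0.03,0,0,0,0],
    [0,0,-0.03,0,1]
  ]
}}

```text
clock: 7.88
position: [0.4625, 0.0369, 0.0478]
ee_rot: [-0.023, 1.0, -0.014, -0.005]
ft_force: [-1.2, -0.4, -1.0]
grip_width: 0.377
```

Request:
{"name": "apply_moves", "arguments": {
  "commands": [
    [0,0,-0.04,0,1],
    [0,0,-0.04,0,1],
    [0,0,-0.04,0,1],
    [0,0,-0.04,0,1],
    [0,0,0,0,1]
  ]
}}

```text
clock: 8.3
position: [0.4652, 0.0429, 0.2191]
ee_rot: [-0.024, 1.0, -0.014, -0.001]
ft_force: [1.2, 0.5, 0.6]
grip_width: 0.002
```

```bash
python3 st.py "[.003,0,.215]"
python3 - <<'E'
from h import *
c,s=np.cos(np.radians(2.5)),np.sin(np.radians(2.5))
for cam in("side","top"):
    im,d=camera(cam);save(cam+"3.png",im);P=cloud(cam,d);q=P.copy();q[...,:2]=(P[...,:2]-[.5862,.0432])@np.array([[c,-s],[s,c]])
    Q=q.reshape(-1,3);Q=Q[~np.isnan(Q[:,0])]
    m=(Q[:,2]>.04)&(Q[:,2]<.052)&(Q[:,0]>-.12)&(Q[:,0]<.072)&(abs(Q[:,1])<.075);L=Q[m]
    print(cam,np.percentile(L,[1,3,97,99],axis=0).round(3).tolist(),[np.median(L[abs(L[:,0]-x)<.015,2]).round(4) for x in(-.05,-.02,.02,.05)])
    for t in("lever_paddle","cassette"):
        for r in nets.place_of(cam,t)[:2]:
            u,v=map(int,r["xy"]);print(t,r["xy"],r["conf"],q[v,u].round(3))
    m=(Q[:,2]>.12)&(Q[:,2]<.2)&(abs(Q[:,1])<.04)&(Q[:,0]>-.03)&(Q[:,0]<.06);print("lever",Q[m].min(0).round(3),Q[m].max(0).round(3))
E
```

```text
t 8.3 p [0.4652 0.0429 0.2191] rack [-0.1209  0.005 ] yaw -177.2 zz [-0.    -0.029 -1.   ] F [1.2 0.5 0.6] w 0.0
tool shift [-0.1238 -0.0055  0.0041]
side [[-0.061, -0.061, 0.041], [-0.058, -0.058, 0.043], [0.068, 0.057, 0.048], [0.07, 0.058, 0.049]] [np.float64(0.0457), np.float64(0.0459), np.float64(0.0457), np.float64(0.0458)]
lever_paddle [311.7, 201.2] 0.98 [0.016 0.008 0.178]
lever_paddle [343.3, 242.2] 0.52 [-0.058 -0.005  0.046]
cassette [355.6, 185.2] 0.78 [-0.121 -0.257  0.027]
cassette [311.6, 250.7] 0.67 [0.017 0.016 0.045]
lever [-0.01  -0.014  0.12 ] [0.059 0.022 0.194]
top [[-0.063, -0.063, 0.041], [-0.059, -0.061, 0.042], [0.068, 0.052, 0.049], [0.071, 0.055, 0.05]] [np.float64(0.0456), np.float64(0.0455), np.float64(0.046), np.float64(0.0457)]
lever_paddle [297.1, 186.9] 0.86 [0.022 0.007 0.168]
cassette [416.4, 238.8] 0.75 [-0.118 -0.294  0.024]
cassette [305.8, 200.7] 0.63 [ 0.003 -0.002  0.045]
lever [-0.012 -0.017  0.131] [0.059 0.019 0.194]
```

The cassette is home: front edge about -0.063, lid level at 0.0457 and lever still up. Next I'll move over the paddle.

Request:
{"name": "apply_moves", "arguments": {
  "commands": [
    [-0.03,-0.002,0,0,1],
    [-0.03,-0.001,0,0,1],
    [-0.03,0,0,0,1],
    [-0.025,0,0,0,1],
    [0,0,0,0,1]
  ]
}}

```text
clock: 9.02
position: [0.5775, 0.0427, 0.2008]
ee_rot: [-0.023, 1.0, -0.015, -0.012]
ft_force: [-0.7, 0.4, 0.3]
grip_width: -0.001
```

```bash
python3 st.py "[.017,.002,.19]"
```

```text
t 9.02 p [0.5775 0.0427 0.2008] rack [-0.0087 -0.0001] yaw -177.34 zz [-0.023 -0.031 -0.999] F [-0.7  0.4  0.3] w -0.0
tool shift [-0.026   0.0023  0.0101]
```

Request:
{"name": "apply_moves", "arguments": {
  "commands": [
    [-0.015,0.001,-0.003,0,1],
    [-0.011,0.001,0,0,1],
    [0,0,0.003,0,1],
    [0,0,0,0,1]
  ]
}}

```text
clock: 9.35
position: [0.6026, 0.0468, 0.1925]
ee_rot: [-0.024, 0.999, -0.014, -0.018]
ft_force: [-0.7, -0.0, -0.3]
grip_width: 0.002
```

```bash
python3 st.py "[.017,.002,.184]"
```

```text
t 9.35 p [0.6026 0.0468 0.1925] rack [0.0165 0.0029] yaw -177.25 zz [-0.034 -0.029 -0.999] F [-0.7 -0.  -0.3] w 0.0
tool shift [-0.0008 -0.0006  0.0085]
```

Request:
{"name": "apply_moves", "arguments": {
  "commands": [
    [0,0,0.008,0,1],
    [0.006,0,0.009,0,1],
    [0.006,0,0.009,0,1],
    [0.005,0,0.008,0,1]
  ]
}}

```text
clock: 9.68
position: [0.5829, 0.0458, 0.1575]
ee_rot: [-0.025, 0.999, -0.014, -0.017]
ft_force: [1.5, 1.3, 5.4]
grip_width: -0.002
```

```bash
python3 st.py "[-.014,.002,.136]"
```

```text
t 9.68 p [0.5829 0.0458 0.1575] rack [-0.0032  0.0027] yaw -177.18 zz [-0.032 -0.028 -0.999] F [1.5 1.3 5.4] w -0.0
tool shift [ 0.0101 -0.0001  0.0219]
```

On track: 5.4 N, and the tip is on the arc.

Request:
{"name": "apply_moves", "arguments": {
  "commands": [
    [0.004,0,0.008,0,1],
    [0.004,0,0.008,0,1],
    [0.003,0,0.008,0,1],
    [0.002,0,0.008,0,1],
    [0.002,0,0.008,0,1]
  ]
}}

```text
clock: 10.1
position: [0.5646, 0.0448, 0.1171]
ee_rot: [-0.025, 0.999, -0.014, -0.014]
ft_force: [2.2, 1.5, 5.5]
grip_width: -0.001
```

```bash
python3 st.py "[-.025,.002,.088]"
```

```text
t 10.1 p [0.5646 0.0448 0.1171] rack [-0.0215  0.0026] yaw -177.12 zz [-0.026 -0.028 -0.999] F [2.2 1.5 5.5] w -0.0
tool shift [0.0027 0.0002 0.0292]
```

Request:
{"name": "apply_moves", "arguments": {
  "commands": [
    [0.001,0,0.008,0,1],
    [0.001,0,0.008,0,1],
    [0.001,0,0.008,0,1],
    [0,0,0.006,0,1]
  ]
}}

```text
clock: 10.43
position: [0.5598, 0.0447, 0.0865]
ee_rot: [-0.026, 1.0, -0.014, -0.012]
ft_force: [-1.0, 1.5, 9.8]
grip_width: -0.002
```

Request:
{"name": "apply_moves", "arguments": {
  "commands": [
    [0,0,0.005,0,1],
    [0,0,0.004,0,1]
  ]
}}

```text
clock: 10.6
position: [0.5596, 0.0447, 0.078]
ee_rot: [-0.026, 1.0, -0.014, -0.01]
ft_force: [-6.3, -0.6, 32.5]
grip_width: -0.001
```

```bash
python3 st.py "[-.025,.002,.079]"
```

```text
t 10.6 p [0.5596 0.0447 0.078 ] rack [-0.0265  0.0026] yaw -177.05 zz [-0.02  -0.028 -0.999] F [-6.3 -0.6 32.5] w -0.0
tool shift [-0.0014 -0.0007 -0.001 ]
```

Request:
{"name": "apply_moves", "arguments": {
  "commands": [
    [0,0,0.004,0,1],
    [0,0,0.003,0,1],
    [0,0,0.003,0,1]
  ]
}}

```text
clock: 10.85
position: [0.5599, 0.0448, 0.0775]
ee_rot: [-0.026, 0.999, -0.017, -0.008]
ft_force: [-16.9, -3.0, 40.5]
grip_width: 0.002
```

Request:
{"name": "apply_moves", "arguments": {
  "commands": [
    [0,0,-0.004,0,1],
    [0,0,-0.006,0,1],
    [0,0,-0.01,0,1]
  ]
}}

```text
clock: 11.1
position: [0.559, 0.0447, 0.0992]
ee_rot: [-0.026, 0.999, -0.018, -0.008]
ft_force: [0.3, -0.3, -0.3]
grip_width: 0.004
```

```bash
python3 st.py "[-.025,.002,.15]"
```

```text
t 11.1 p [0.559  0.0447 0.0992] rack [-0.0271  0.0027] yaw -177.07 zz [-0.015 -0.037 -0.999] F [ 0.3 -0.3 -0.3] w 0.0
tool shift [-0.0013 -0.0025 -0.0507]
```

Contact force fell to zero at z = 0.099, so the catch is holding. I'll move clear and check.

Request:
{"name": "apply_moves", "arguments": {
  "commands": [
    [0,0,-0.03,0,1],
    [0,0,-0.04,0,1],
    [0.02,0,-0.04,0,1],
    [0.04,0,-0.02,0,1],
    [0.04,0,0,0,1]
  ]
}}

```text
clock: 11.52
position: [0.4628, 0.0441, 0.2292]
ee_rot: [-0.026, 0.999, -0.016, -0.012]
ft_force: [-1.4, 1.5, 1.7]
grip_width: -0.002
```

Request:
{"name": "apply_moves", "arguments": {
  "commands": [
    [0.03,0,0,0,1],
    [0,0,0,0,1],
    [0,0,0,0,1]
  ]
}}

```text
clock: 11.77
position: [0.4253, 0.0416, 0.2304]
ee_rot: [-0.025, 0.999, -0.02, -0.011]
ft_force: [0.7, -0.2, -1.3]
grip_width: -0.004
```

```bash
python3 st.py
python3 - <<'E'
from h import *
c,s=np.cos(np.radians(2.5)),np.sin(np.radians(2.5))
im,d=camera("side");save("s4.png",cv2.resize(im[160:320,210:450],None,fx=3,fy=3,interpolation=2))
P=cloud("side",d);q=P.copy();q[...,:2]=(P[...,:2]-[.5862,.0432])@np.array([[c,-s],[s,c]])
Q=q.reshape(-1,3);Q=Q[~np.isnan(Q[:,0])]
m=(Q[:,2]>.04)&(Q[:,2]<.052)&(Q[:,0]>-.12)&(Q[:,0]<.072)&(abs(Q[:,1])<.075);L=Q[m]
print(np.percentile(L,[1,3,97,99],axis=0).round(3).tolist(),[np.median(L[abs(L[:,0]-x)<.015,2]).round(4) for x in(-.05,-.02,.02,.05)])
m=(Q[:,2]>.07)&(Q[:,2]<.15)&(abs(Q[:,1])<.015)&(Q[:,0]>-.06)&(Q[:,0]<.08);print("lever",Q[m].min(0).round(3),Q[m].max(0).round(3),np.median(Q[m],0).round(3))
for r in nets.place_of("side","lever_paddle")[:2]:
    u,v=map(int,r["xy"]);print(r,q[v,u].round(3))
E
```

```text
t 11.77 p [0.4253 0.0416 0.2304] rack [-0.1608  0.0054] yaw -177.2 zz [-0.022 -0.04  -0.999] F [ 0.7 -0.2 -1.3] w -0.0
[[-0.061, -0.06, 0.041], [-0.059, -0.056, 0.042], [0.068, 0.058, 0.048], [0.07, 0.058, 0.049]] [np.float64(0.0457), np.float64(0.0459), np.float64(0.0459), np.float64(0.0458)]
lever [-0.05  -0.015  0.07 ] [0.08  0.015 0.099] [0.02  0.006 0.087]
{'xy': [328.4, 232.1], 'conf': 0.6} [-0.022  0.006  0.088]
```

View pics/s4.png

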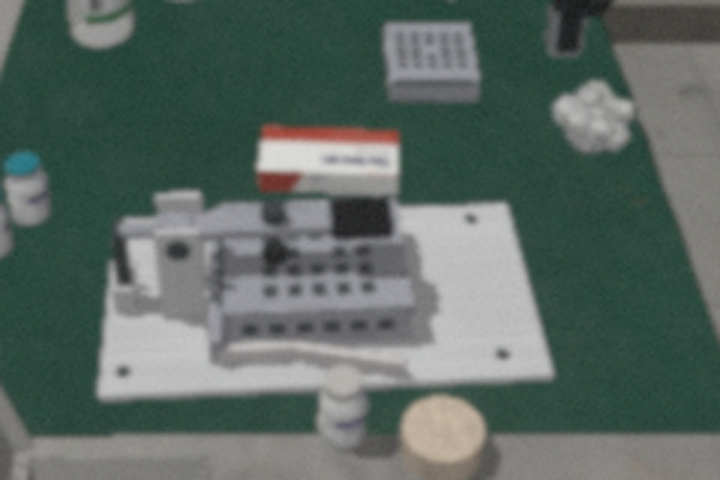

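The picture shows the lever level, with its paddle at crop (360,217). The cassette is at the stop, its lid is flush, and the tape, vial and carton are where they were. Handing in.

```bash
python3 -c "
from h import *
print(workorder.hand_in())"
```

```text
the job is handed in; nothing more can be done
None
```

I carried out all three steps in order and handed the job in at about 12 s on the robot's clock; the hand-in gives no verdict.

**What I did**
1. **Lid:** I pressed it down with the shut fingers until it was solid at about 64 N.
2. **Cassette:** I pushed its front wall with half-open fingers until it stopped hard against the rear stop, at about 20–25 N.
3. **Lever:** I pressed the paddle along its arc to its solid stop, at about 40 N, then let go and moved clear.

**Last checks, with the arm clear**
- **Lever:** it stays level by itself, with the paddle at z = 0.088 m as given for held down.
- **Lid:** it is level, at z = 0.0457–0.0459 m along its length.
- **Cassette:** its front edge reads about -0.061 m in the rack frame. Fully home is -0.065 m, so the reading is about 4 mm off. That measurement is only good to a few millimetres, but the cassette did stop hard against the stop.
- **Tape roll, vial and carton:** they look unmoved in the side view; I did not measure their positions again.

Nothing failed. The tool picked up a small tilt of 0.02–0.04 rad while moving, and I corrected its position for that as I went.

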